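# Unbolt the splash-guard gate and hold it ajar

## Task

The open beaker in the clear splash-guard box has to air. Take the bolt's knob, lift the drooping bolt over the bent-up lip of its keeper while you pull it back clear of the keeper (towards the gate's hinges), then swing the sprung gate towards you until its free edge stands about 8 cm open. Finish while still gripping the knob and holding the gate still at that gap; leave the bottles, the timer and the things in the box standing where they are.

Things in the scene. Friction and masses are not known exactly. Their poses are not given: they have to be found in the camera images.
- guard_box: Clear-paned splash-guard box in a grey metal frame, 160 deep x 270 wide x 190 mm high, fixed to the bench. Origin: centre of its underside; x points away from its front, y to the left seen from the front, z up. Front plane at x = -80 mm; the gate fills it between the posts, hinged at the left (+y) post, free edge at the right.
- gate_hinge (a point): Point on the gate's vertical hinge axis, 100 mm above the bench, at x = -83, y = +113 mm in the box frame. The free edge of the gate is 214 mm from this axis.
- gate (a joint): Gate angle, rad: 0 shut, growing as the free edge swings towards the robot (clockwise from above), limit 1.2. A spring, 0.6 N m/rad x (angle + 0.35), pulls it shut (2 to 3 N at the knob) when let go. The free edge opens by about 214 mm x angle (0.37 rad is 8 cm). With the bolt nose in the keeper it moves only some 0.015 rad.
- bolt_lift (a joint): Lift of the drooping bolt, rad, about a screw 60 mm from the hinge axis along the gate, 152 mm above the bench (axis: box x). 0 = drooped, 0.06 below level, held there by its weight (about 2 N); limit 0.14. The thrown knob is 125 mm from the screw: 1 mm of knob lift is 0.008 rad. The rod's notch leaves the lip at about 0.055 (knob up 7 mm); 9 to 11 mm is a good lift.
- bolt_slide (a joint): Travel of the bolt rod in its barrel, m: 0 fully thrown, growing as the knob is pulled along the gate towards the hinges (box +y), limit 0.040; stays where left (1 N friction). Drooped it can travel only about 0.005 before the nose catches behind the lip; lifted it slides freely and the nose is out of the keeper from 0.024 on.
- bolt_knob: The bolt's handle: a steel arm standing 45 mm out of the rod towards the front, bent up into a black upright round grip, 15 mm thick, 38 mm tall; moves with bolt and gate. Its origin lies off the grip (use knob_centre); its y axis runs along the rod towards the hinges, its x axis is square to the gate, away from the front.
- knob_centre (a point): Middle of the black upright grip (15 mm thick, 38 mm tall: it reaches 20 mm below and 18 mm above this point), about 174 mm above the bench when drooped and 58 mm in front of the gate's face. Free to take from above with the fingers on any two opposite sides.
- keeper: Steel keeper on the right-hand post, 25 mm wide, open at the top; its edge next to the gate is bent up into a lip 3 mm thick whose top is 143 mm above the bench; its front cheek reaches 170 mm. It is a fixed part of the box and its frame is the box's frame.
- stock_bottle: White closed bottle, 66 mm wide, 143 mm tall, inside the box at the left. Origin: centre of its underside, z up. Leave it standing.
- open_beaker: Small clear open beaker, 50 mm wide, 60 mm tall, inside the box at the right. Origin: centre of its underside, z up. Leave it standing.
- hdpe_bottle: White capped bottle, 50 mm wide, 124 mm tall, standing on the bench right of the box. Origin near its underside centre, z up. Leave it standing.
- water_bottle_b: Clear water bottle, 66 mm wide, 209 mm tall, standing on the bench to the right. Origin near its underside centre, z up. Leave it standing.
- bench_timer: Flat white timer, 58 x 62 x 16 mm, lying on the bench in front of the box. Origin: centre of its underside. Leave it lying.
Things that resemble listed ones, but are neither listed nor needed, are in the scene too. Several things look just like the hdpe_bottle: the one meant starts farthest from the robot's base. What is shaped like the water_bottle_b but turquoise is not meant.

How it is judged:
By the outcome, as a careful person would: the job done as asked, in the order asked, and still so for the second after the job is handed in, while the arm keeps its last pose, push and grip.
It also fails if it takes over 38 s, if anything falls off the work surface, if the arm or the gripper's body presses on something with over 40 N, if the wrist force passes 120 N, or if a joint passes its speed limit or range.

## Robot

A 6-joint arm with a two-finger parallel gripper is mounted at the origin on a cart in front of the work surface, level with it; the furniture and walls round the work are solid. World frame = base frame: x ahead of the robot, y to its left, z up, the work surface at z = 0. Lengths are in m, angles in rad, forces in N, time in s.
With the tool pointing down it reaches from about 0.35 to 0.775 m from the base axis. Payload 7.3 kg.
Tool frame: the origin (TCP) lies midway between the tips of the shut fingers; the grasp point (between the pads) lies robot.grasp_offset behind it (robot.grasp_offset is the distance from the TCP to the grasp point, in m); z points along the fingers, x is the direction in which the jaws open and shut, and the axes are right-handed (so a half turn about z gives the same grasp; the last joint's range is limited). The gripper opens to 92 mm and grips with 3 to 60 N. Pads are 19 mm wide; open, the fingers measure 130 mm over their backs; the gripper's body (75 mm by 190 mm) begins 47 mm behind the grasp point.
Start: joints at [0.967, 0.342, 1.524, -0, 1.275, -0.146], TCP at [0.232, 0.471, 0.227] pointing down, gripper open.
Joint ranges: [-2.53, 2.53], [-0.77, 2.02], [0.04, 2.7], [-1, 4.14], [0.28, 2.66], [-3.11, 3.11]. Speed limits (rad/s): [2.57, 2.57, 3.14, 3.14, 3.14, 3.14].

## Interface

Orientations are given as [roll, pitch, yaw] about the fixed x, y, z axes, in that order (R = Rz(yaw) Ry(pitch) Rx(roll)).
In Python, from cell import robot gives the robot as it stands. The module is installed in compiled form; this text tells all that it offers.
- The arm moves only by the tool move_arm, never from a script. Its argument "increments" is a list of rows, each a list of 7 numbers: the finger opening in mm, from 0 to 91.8, then the shift along the tool's x, y, z in mm, then the turn, a rotation vector about the tool's x, y, z in rad. A call has 1 to 12 rows; each row shifts and turns the pose as measured when the row begins, along the tool's axes as they then stand; what a row does not reach is not made up. A row lasts 1/8 s, in which the tool goes at most 62.5 mm and 10.7 degrees, less where a joint would pass 70% of its speed; a pose out of reach is approached as far as the arm can. A call is refused whole if a number of a shift passes 62.5 or a number of a turn 0.188, either way. A call with a gripper value outside its range is refused whole. The fingers move at their own pace and stop on an object; "newtons" is the grip in N (left out, the last holds). Time passes only in rows, so rows that do not move let the fingers close. It gives the time, the measured TCP pose, the force and the opening at its end, in the units of the state.
- robot.observe(): the state, without advancing time (a new reading comes with each control period).
- robot.read_camera(name): name is "scene" or "top" or "wrist"; returns a dict with "img" (384x512x3 uint8, red, green, blue), "fx", "fy", "cx", "cy" (pixels), "k1" (the pictures are not rectified: a ray, as slopes to the right and down, at radius r is drawn at 1 + k1 r^2 times it, then the intrinsics apply), "T" (4x4, takes a point from camera to world coordinates). Camera axes: x right, y down, z forward; pixel columns grow to the right and rows downward; lengths in m; the calibration is good to about 2 mm. A picture is of the moment at which its call begins. There is no depth.
- robot.hand_in(): hands the job in, once; it reports no verdict.
Trained networks look in the newest picture that a camera, given by its name, has taken for a name from the list of things; names that differ only in an ending like _2 or _b are one class to them, and where a whole thing is asked for, a point or a joint stands for the part that bears it (a point fixed in the world has none). Each returns a list of dicts, best first, with "conf" (0 to 1); they miss things now and then, are a little off and sometimes report something else, mostly with a low value. They report only what shows in the picture. A call takes as long as a camera call. They do not tell look-alikes from the thing itself.
- robot.look_for(thing, camera): "rect" ([left, top, width, height] in pixels, round what is visible of it).
The state is a dict: "time": time; "qpos": joint angles; "qvel": joint speeds; "joint_efforts": joint torques, N m; "tool_pos": TCP position; "tool_rot": TCP orientation; "contact_force": force on the tool from outside, world axes, zero at the start; "torque": the same for the moment, N m; "opening": finger opening in m.
Only numpy, scipy, OpenCV 4.12 (cv2) and the standard library are available. Lean on these libraries where they do the work, as an engineer would, in place of code of your own. Each camera call takes 0.05 s, during which the arm holds its last target.

## Working session

There is one attempt and no reset: what is moved stays moved. The work goes in short steps, Python scripts to look and compute and a tool call to move; the robot and the scene stay as the last step left them, time stands still between calls to the robot, and variables do not carry over. Pictures are saved under pics/ and viewed, and the job is handed in when it is done.

Besides the shell and the picture viewer there is one more tool, called after "Request:" as name([rows], argument=value, ...), one row to a line, values as JSON. move_arm: Moves the arm, as the interface text tells. Its arguments: {"type":"object","properties":{"increments":{"type":"array"},"newtons":{"type":"number"}},"required":["increments"]}

```bash
mkdir -p pics
cat > h.py <<'E'
import numpy as np, cv2
from cell import robot
from scipy.spatial.transform import Rotation as R
def K(c): return np.array([[c['fx'],0,c['cx']],[0,c['fy'],c['cy']],[0,0,1.]])
def ray(c,u,v):
    p=cv2.undistortPoints(np.array([[[u,v]]],float),K(c),np.array([c['k1'],0,0,0.]))  # cv2: x_d = x(1+k1 r^2)
    d=np.array([p[0,0,0],p[0,0,1],1.]); T=np.array(c['T']); return T[:3,3],T[:3,:3]@d
def proj(c,P):
    T=np.linalg.inv(np.array(c['T'])); rv=cv2.Rodrigues(T[:3,:3])[0]
    return cv2.projectPoints(np.atleast_2d(np.array(P,float)).reshape(-1,1,3),rv,T[:3,3],K(c),np.array([c['k1'],0,0,0.]))[0].reshape(-1,2)
def atz(c,u,v,z):
    o,d=ray(c,u,v); return o+d*(z-o[2])/d[2]
def tri(l):
    A=np.zeros((3,3));b=np.zeros(3)
    for c,u,v in l:
        o,d=ray(c,u,v); d=d/np.linalg.norm(d); M=np.eye(3)-np.outer(d,d); A+=M;b+=M@o
    x=np.linalg.solve(A,b)
    return x,[ (proj(c,x)[0]-[u,v]).round(1) for c,u,v in l]
def save(img,name,crop=None,s=1):
    if crop: x,y,w,h=crop; img=img[y:y+h,x:x+w]
    cv2.imwrite('pics/'+name,cv2.resize(img[:,:,::-1],None,fx=s,fy=s,interpolation=cv2.INTER_CUBIC))
E
python3 - <<'E'
from h import *
import pickle
o=robot.observe(); print({k:np.round(v,3) for k,v in o.items()}, robot.grasp_offset)
cs={}
for n in ['scene','top','wrist']:
    c=robot.read_camera(n); cs[n]=c; save(c['img'],n+'0.png',None,1.5)
    print(n,np.round(c['T'],3).tolist(),c['fx'],c['k1'])
    if n!='wrist':
        for t in ['guard_box','bolt_knob','keeper','gate','stock_bottle','open_beaker','hdpe_bottle','water_bottle_b','bench_timer']:
            print(t,[(np.round(r['rect']).tolist(),round(r['conf'],2)) for r in robot.look_for(t,n)][:5])
pickle.dump(cs,open('c0.pkl','wb'))
E
```

```text
{'time': np.float64(0.0), 'qpos': array([ 0.967,  0.343,  1.525,  0.   ,  1.275, -0.146]), 'qvel': array([ 0.001, -0.   ,  0.001,  0.001, -0.   ,  0.   ]), 'joint_efforts': array([ 1.0000e-03, -4.3124e+01, -2.4423e+01,  7.2000e-02,  5.6000e-02,
       -0.0000e+00]), 'tool_pos': array([0.232, 0.471, 0.226]), 'tool_rot': array([-3.141e+00,  2.000e-03,  1.113e+00]), 'contact_force': array([ 0.332,  0.447, -0.185]), 'torque': array([-0.009, -0.032, -0.018]), 'opening': np.float64(0.092)} 0.0188
scene [[-0.645, -0.325, 0.692, -0.445], [-0.764, 0.257, -0.592, 0.922], [0.015, -0.91, -0.414, 0.688], [0.0, 0.0, 0.0, 1.0]] 453.93353856948715 -0.11319510163667025
guard_box [([124.0, 161.0, 106.0, 83.0], 0.56)]
bolt_knob []
keeper [([183.0, 196.0, 5.0, -2.0], 0.22)]
gate [([154.0, 190.0, 67.0, 56.0], 0.83)]
stock_bottle []
open_beaker []
hdpe_bottle [([278.0, 216.0, 13.0, 43.0], 0.79), ([247.0, 228.0, 18.0, 46.0], 0.76), ([319.0, 177.0, 20.0, 35.0], 0.67)]
water_bottle_b [([347.0, 156.0, 24.0, 64.0], 0.73), ([335.0, 150.0, 21.0, 56.0], 0.63)]
bench_timer [([294.0, 231.0, 16.0, 17.0], 0.51)]
top [[0.126, -0.758, 0.64, -0.357], [-0.992, -0.092, 0.086, -0.026], [-0.006, -0.646, -0.763, 1.191], [0.0, 0.0, 0.0, 1.0]] 460.68957186165693 -0.03194457927057765
guard_box [([156.0, 115.0, 87.0, 86.0], 0.94)]
bolt_knob [([211.0, 174.0, -0.0, 5.0], 0.59)]
keeper [([155.0, 119.0, 90.0, 82.0], 0.71), ([222.0, 164.0, 11.0, 15.0], 0.45)]
gate [([195.0, 168.0, 28.0, 11.0], 0.16)]
stock_bottle []
open_beaker []
hdpe_bottle [([329.0, 215.0, 17.0, 34.0], 0.88), ([212.0, 240.0, 21.0, 28.0], 0.75), ([177.0, 235.0, 21.0, 33.0], 0.62)]
water_bottle_b [([354.0, 194.0, 31.0, 52.0], 0.73), ([341.0, 222.0, 29.0, 56.0], 0.64)]
bench_timer [([245.0, 244.0, 24.0, 22.0], 0.58)]
wrist [[0.442, 0.856, 0.268, 0.16], [0.897, -0.422, -0.132, 0.508], [0.0, 0.298, -0.954, 0.386], [0.0, 0.0, 0.0, 1.0]] 339.93680444665074 -0.09028887212712164
```

View pics/scene0.png

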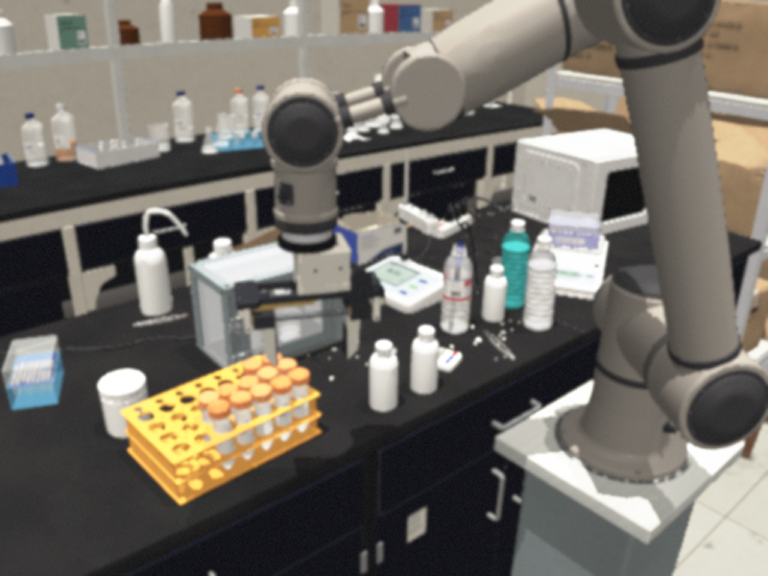

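View pics/top0.png

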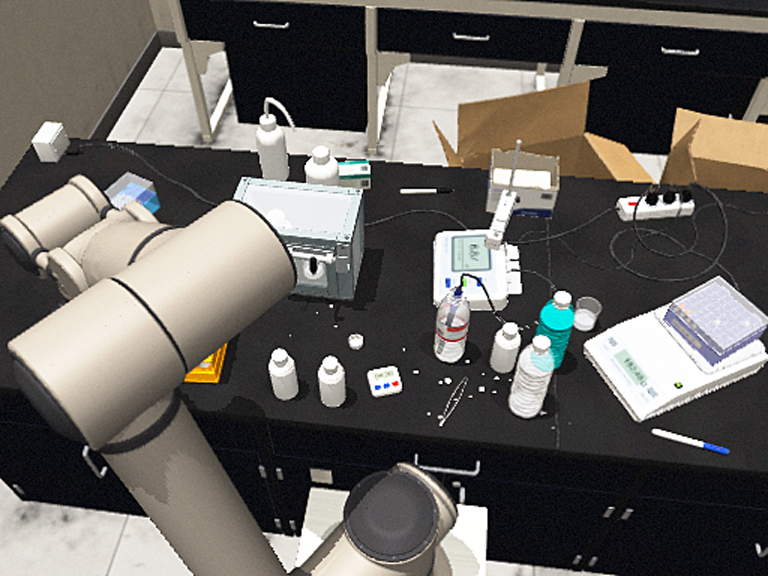

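View pics/wrist0.png

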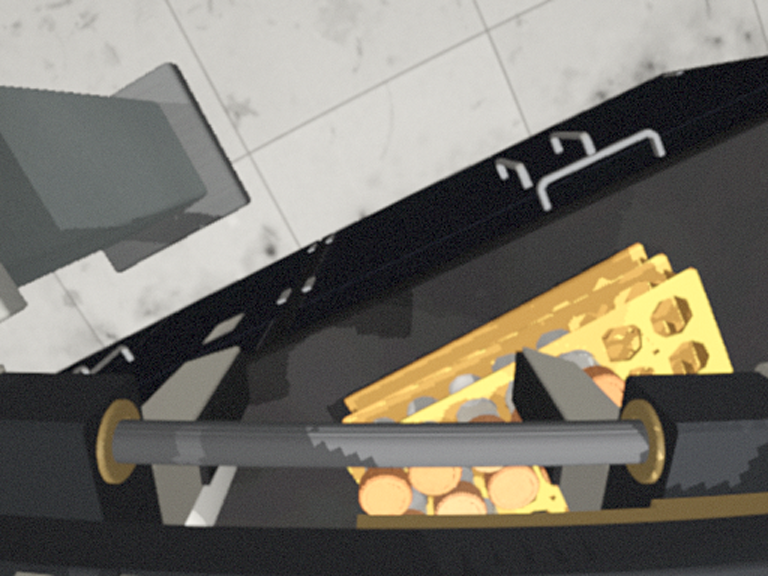

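Run:
```python
from h import *
import pickle
cs=pickle.load(open('c0.pkl','rb'))
save(cs['top']['img'],'top0c.png',(145,105,110,105),7)
save(cs['scene']['img'],'scene0c.png',(110,150,150,110),5)
c=cs['top']
for n,r in {'hd0':(329,215,17,34),'hd1':(212,240,21,28),'hd2':(177,235,21,33),'w0':(354,194,31,52),'w1':(341,222,29,56),'timer':(245,244,24,22)}.items():
    print(n,atz(c,r[0]+r[2]/2,r[1]+r[3]-3,0).round(3))
```

```text
hd0 [ 0.446 -0.191  0.   ]
hd1 [0.337 0.148 0.   ]
hd2 [0.324 0.251 0.   ]
w0 [ 0.469 -0.289  0.   ]
w1 [ 0.351 -0.244  0.   ]
timer [0.357 0.047 0.   ]
```

View pics/top0c.png

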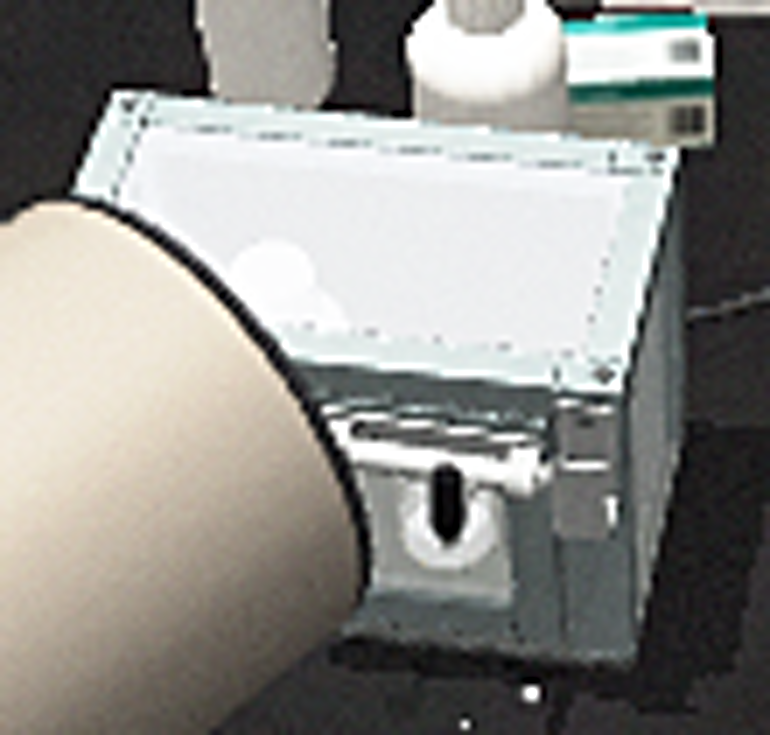

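View pics/scene0c.png

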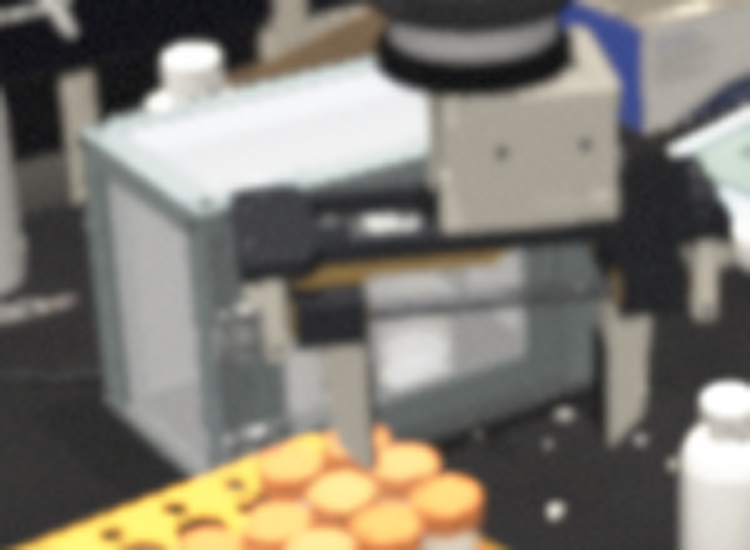

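```bash
cat > box.py <<'E'
from h import *
import pickle
from scipy.optimize import least_squares
def bw(p,P): # box->world
    P=np.atleast_2d(P).astype(float); c,s=np.cos(p[2]),np.sin(p[2]); 
    return np.c_[P[:,0]*c-P[:,1]*s+p[0],P[:,0]*s+P[:,1]*c+p[1],P[:,2]]
def knob(p,g=0.,s=0.,l=0.):
    # gate frame: along u from hinge (free direction -y at g=0), out = -x
    r=0.185-s; z=0.174+l; out=0.058
    # swing towards robot, clockwise from above: angle -g
    d=np.array([0,-1.]); n=np.array([-1.,0]); c_,s_=np.cos(-g),np.sin(-g); Rg=np.array([[c_,-s_],[s_,c_]])
    q=np.array([-.083,.113])+Rg@(d*r+n*out)
    return bw(p,[q[0],q[1],z])[0]
E
python3 - <<'E'
from box import *
cs=pickle.load(open('c0.pkl','rb'))
X,Y,H=.08,.135,.19
ob=[('top',(-0,0),0)]
ob=[('top',[X,Y,H],(161.4,118.6)),('top',[X,-Y,H],(241.9,126.7)),('top',[-X,-Y,H],(233.9,160.7)),('top',[-X,-Y,0],(235,200)),
 ('scene',[-X,Y,H],(151,193)),('scene',[X,Y,H],(127,176)),('scene',[-X,Y,0],(150,244))]
f=lambda p:np.concatenate([proj(cs[n],bw(p,P))[0]-uv for n,P,uv in ob])
r=least_squares(f,[.6,.2,0],loss='soft_l1'); p=r.x; print(p.round(4), f(p).reshape(-1,2).round(1).tolist())
np.save('p0.npy',p)
k=knob(p); print('knob',k.round(4), proj(cs['top'],k),proj(cs['scene'],k))
print('knob from top px at z .174', atz(cs['top'],209,177.1,.174).round(4))
print('hinge',bw(p,[-.083,.113,.1])[0].round(4))
E
```

```text
[ 0.6658  0.2769 -0.0222] [[-0.4, -0.5], [0.3, -0.9], [-0.0, 0.8], [0.6, 1.1], [-0.9, -0.9], [-1.5, -1.2], [5.6, 8.4]]
knob [0.5233 0.2081 0.174 ] [[209.56602473 177.86317133]] [[225.49133221 186.5377526 ]]
knob from top px at z .174 [0.526  0.2103 0.174 ]
hinge [0.5853 0.3917 0.1   ]
```

```bash
cat > plan.py <<'E'
from box import *
def cur():
    o=robot.observe(); return np.array(o['tool_pos']),R.from_euler('xyz',o['tool_rot']),o
def rot(yaw,tilt=0.):  # tilt: + = droop, about box x for tool with x along box y
    return R.from_euler('z',yaw)*R.from_euler('z',-np.pi/2)*R.from_euler('x',tilt)*R.from_euler('z',np.pi/2)*R.from_euler('x',np.pi)
def plan(tp,tr,n,op,start=None):
    p,r,o=cur() if start is None else (*start,None)
    rv=(tr*r.inv()).as_rotvec()
    for i in range(n):
        r0=R.from_rotvec(rv*i/n)*r
        d=r0.inv().apply((tp-p)/n)*1000
        w=r0.inv().apply(rv/n)
        print([op]+d.round(1).tolist()+w.round(3).tolist())
    return tp,tr
E
python3 - <<'E'
from plan import *
p,r,o=cur()
t=np.array([.5245,.209,.28]); tr=rot(1.549,0.06)
print(tr.as_euler('xyz'))
s=plan(np.array([.232,.471,.28]),r,2,60)
plan(t,tr,12,60,start=s)
E
```

```text
[ 3.14159265 -0.06        1.549     ]
[60, 0.0, -0.0, -26.6, 0.0, 0.0, 0.0]
[60, 0.0, -0.0, -26.6, 0.0, 0.0, 0.0]
[60, -8.8, 31.5, -0.0, 0.001, 0.005, -0.036]
[60, -9.9, 31.2, -0.1, 0.001, 0.005, -0.036]
[60, -11.1, 30.8, -0.2, 0.001, 0.005, -0.036]
[60, -12.2, 30.4, -0.3, 0.001, 0.005, -0.036]
[60, -13.3, 29.9, -0.4, 0.001, 0.005, -0.036]
[60, -14.4, 29.4, -0.5, 0.001, 0.005, -0.036]
[60, -15.4, 28.9, -0.6, 0.001, 0.005, -0.036]
[60, -16.4, 28.3, -0.7, 0.001, 0.005, -0.036]
[60, -17.5, 27.7, -0.8, 0.001, 0.005, -0.036]
[60, -18.4, 27.0, -0.9, 0.001, 0.005, -0.036]
[60, -19.4, 26.3, -1.0, 0.001, 0.005, -0.036]
[60, -20.3, 25.6, -1.1, 0.001, 0.005, -0.036]
```

Request:
move_arm([
  [60, 0, 0, -27, 0, 0, 0],
  [60, 0, 0, -27, 0, 0, 0],
  [60, -9, 31.5, 0, 0, 0.005, -0.036],
  [60, -10, 31, 0, 0, 0.005, -0.036],
  [60, -11, 31, 0, 0, 0.005, -0.036],
  [60, -12, 30.5, 0, 0, 0.005, -0.036],
  [60, -13.5, 30, 0, 0, 0.005, -0.036],
  [60, -14.5, 29.5, 0, 0, 0.005, -0.036],
  [60, -15.5, 29, 0, 0, 0.005, -0.036],
  [60, -16.5, 28.5, 0, 0, 0.005, -0.036],
], newtons=30)

```text
time: 2.3
tool_pos: [0.4327, 0.2927, 0.2812]
tool_rot: [3.134, -0.042, 1.415]
contact_force: [-1.3, -0.2, -0.2]
opening: 0.0599
```

Run:
```python
from plan import *
cs={n:robot.read_camera(n) for n in ['scene','top','wrist']}
pickle.dump(cs,open('c1.pkl','wb'))
for n in ['scene','top']: print(n,[(t,[(np.round(r['rect'],1).tolist(),round(r['conf'],2)) for r in robot.look_for(t,n)][:3]) for t in ['bolt_knob','guard_box']])
save(cs['wrist']['img'],'wrist1.png',None,1.5)
save(cs['top']['img'],'top1.png',(145,105,110,105),7)
save(cs['scene']['img'],'scene1.png',(110,150,150,110),5)
```

```text
scene [('bolt_knob', [([225.1, 173.7, 6.8, 20.8], 0.28)]), ('guard_box', [([123.0, 160.0, 112.8, 84.2], 0.69)])]
top [('bolt_knob', []), ('guard_box', [([188.8, 124.9, 53.2, 71.7], 0.78)])]
```

View pics/wrist1.png

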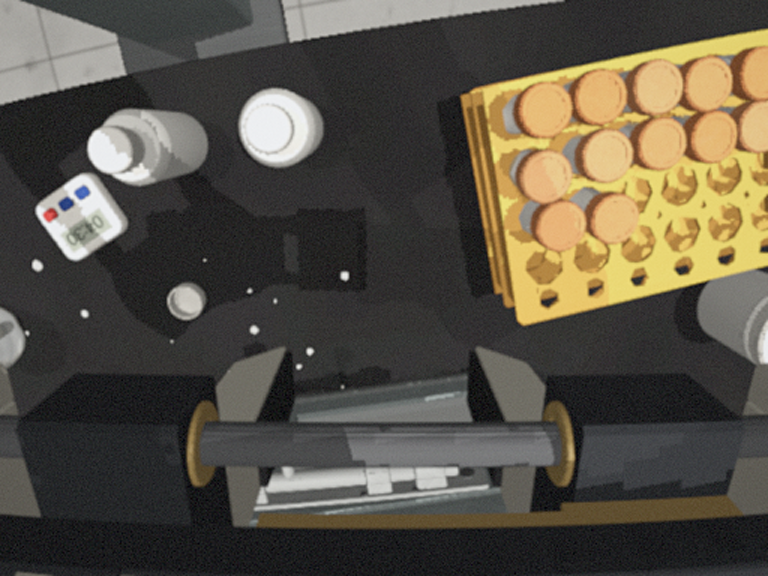

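View pics/top1.png

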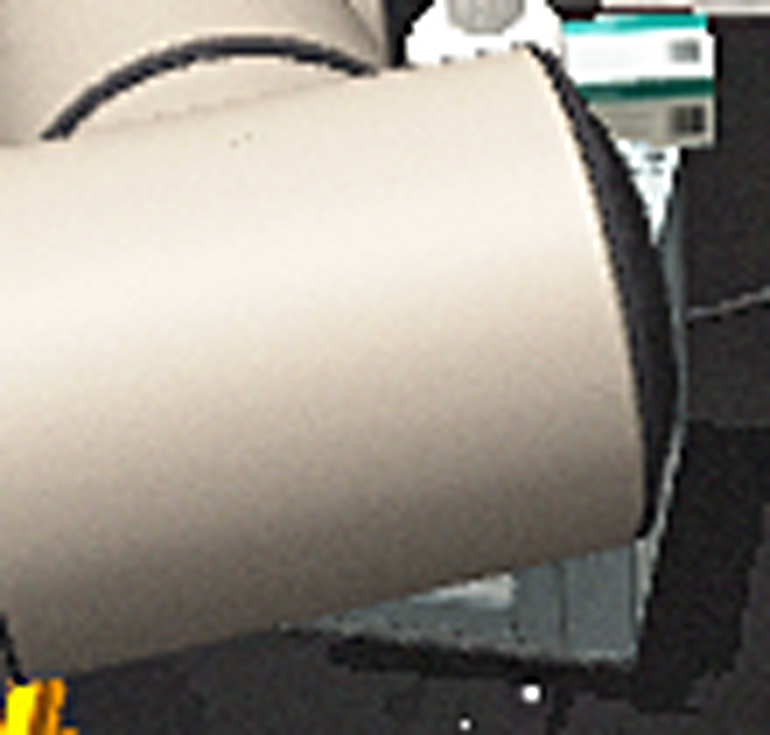

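View pics/scene1.png

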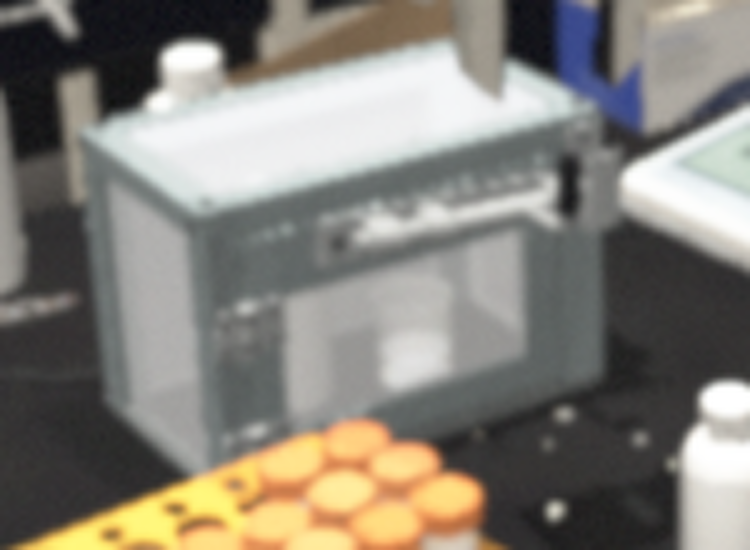

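Run:
```python
from plan import *
cs=pickle.load(open('c0.pkl','rb'));c1=pickle.load(open('c1.pkl','rb')); cs['scene']=c1['scene']
X,Y,H=.08,.135,.19
ob=[('top',[X,Y,H],(161.4,118.6)),('top',[X,-Y,H],(241.9,126.7)),('top',[-X,-Y,H],(233.9,160.7)),('top',[-X,-Y,0],(235,200)),
 ('scene',[-X,Y,H],(151,193)),('scene',[X,Y,H],(127,176)),('scene',[-X,-Y,0],(230.6,226.6)),('scene',[-X,-Y,H],(229.6,171))]
f=lambda p:np.concatenate([proj(cs[n],bw(p,P))[0]-uv for n,P,uv in ob])
r=least_squares(f,[.6,.2,0],loss='soft_l1'); p=r.x; print(p.round(4), f(p).reshape(-1,2).round(1).tolist())
np.save('p1.npy',p)
print(knob(p).round(4),proj(cs['scene'],knob(p)),proj(cs['top'],knob(p)))
print(tri([(cs['top'],209,177.1),(cs['scene'],223.6,186.6)]))
```

```text
[ 0.6646  0.2777 -0.0136] [[-1.0, -0.1], [-0.1, -0.9], [-0.0, 0.8], [0.6, 1.1], [-0.5, -0.6], [-1.6, -0.9], [0.6, -0.8], [1.1, -0.5]]
[0.5226 0.2077 0.174 ] [[225.73185327 186.5689377 ]] [[209.6643483  178.02922598]]
(array([0.52792508, 0.21091662, 0.17257461]), [array([-0.1, -0.2]), array([0.1, 0.1])])
```

Run:
```python
from plan import *
plan(np.array([.526,.2095,.225]),rot(1.555,0.06),5,60)
```

```text
[60, -14.2, 21.3, 10.8, 0.003, 0.004, -0.028]
[60, -14.9, 20.9, 10.7, 0.003, 0.004, -0.028]
[60, -15.5, 20.5, 10.6, 0.003, 0.004, -0.028]
[60, -16.1, 20.1, 10.5, 0.003, 0.004, -0.028]
[60, -16.7, 19.7, 10.3, 0.003, 0.004, -0.028]
```

Request:
move_arm([
  [60, -14, 21.5, 11, 0.003, 0.004, -0.028],
  [55, -15, 21, 11, 0.003, 0.004, -0.028],
  [50, -15.5, 20.5, 10.5, 0.003, 0.004, -0.028],
  [45, -16, 20, 10.5, 0.003, 0.004, -0.028],
  [45, -17, 19.5, 10.5, 0.003, 0.004, -0.028],
  [45, 0, 0, 0, 0, 0, 0],
])

```text
time: 3.4
tool_pos: [0.5255, 0.2137, 0.2238]
tool_rot: [3.141, -0.064, 1.57]
contact_force: [0.1, -0.0, 0.6]
opening: 0.0452
```

Run:
```python
from plan import *
cs={n:robot.read_camera(n) for n in ['scene','wrist']}
pickle.dump(cs,open('c2.pkl','wb'))
p,r,o=cur(); c=cs['scene']
print(p,o['tool_rot'],proj(c,[p]))
save(cs['wrist']['img'],'wrist2.png',None,1.5)
save(c['img'],'scene2.png',(170,120,100,100),7)
```

```text
[0.52494358 0.21489324 0.2250575 ] [ 3.13981672 -0.0646303   1.57069634] [[222.97569727 170.3196308 ]]
```

View pics/wrist2.png

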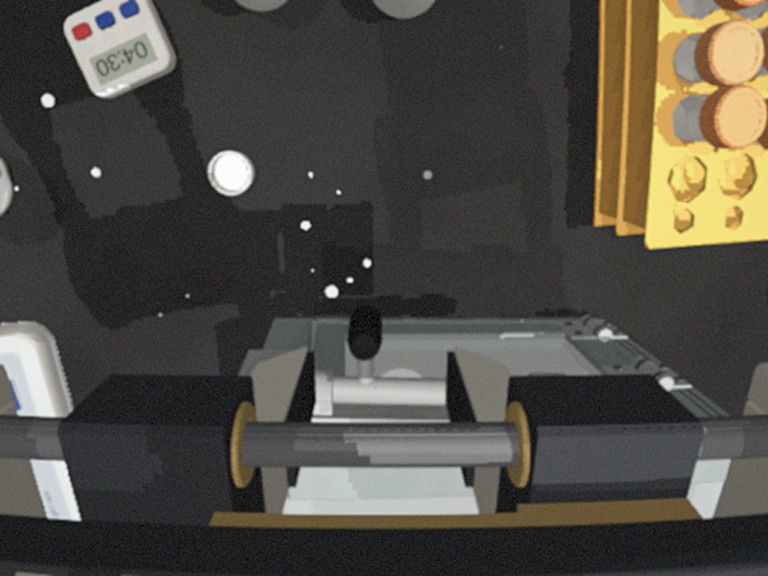

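View pics/scene2.png

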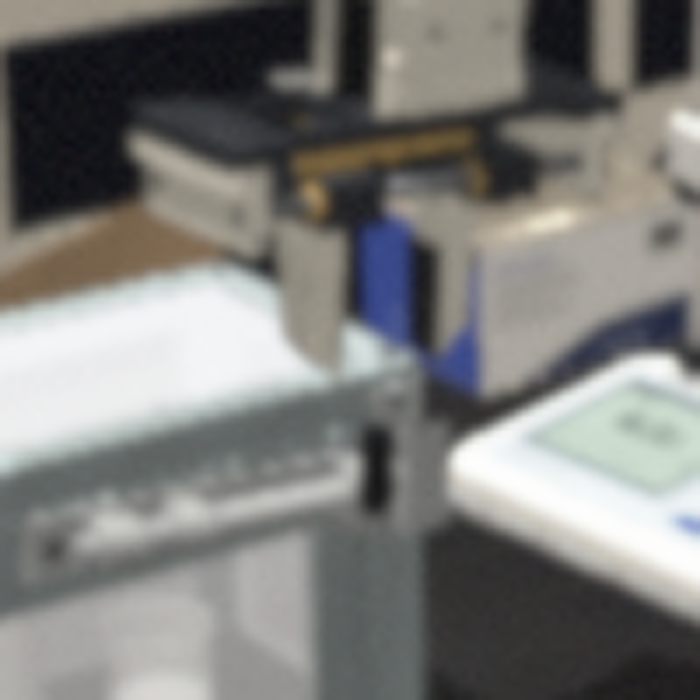

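Run:
```python
from plan import *
c0=pickle.load(open('c0.pkl','rb'));c1=pickle.load(open('c1.pkl','rb'));c2=pickle.load(open('c2.pkl','rb'))
w=c2['wrist']
save(w['img'],'wrist2c.png',(200,180,90,80),8)
for z in (.154,.174,.192): print(z,proj(w,[.526,.2095,z]).round(1))
for u,v in [(243.3,222)]:
  print(atz(w,u,v,.174).round(4))
  print(tri([(c0['top'],209,177.1),(c2['scene'],223.7,186.7),(w,u,v)]))
```

```text
0.154 [[238.6 205.1]]
0.174 [[239.3 215.3]]
0.192 [[240. 226.]]
[0.5309 0.2121 0.174 ]
(array([0.52980257, 0.21108895, 0.1718115 ]), [array([ 0. , -0.5]), array([-0.4,  0.1]), array([-1.6, -2.7])])
```

View pics/wrist2c.png

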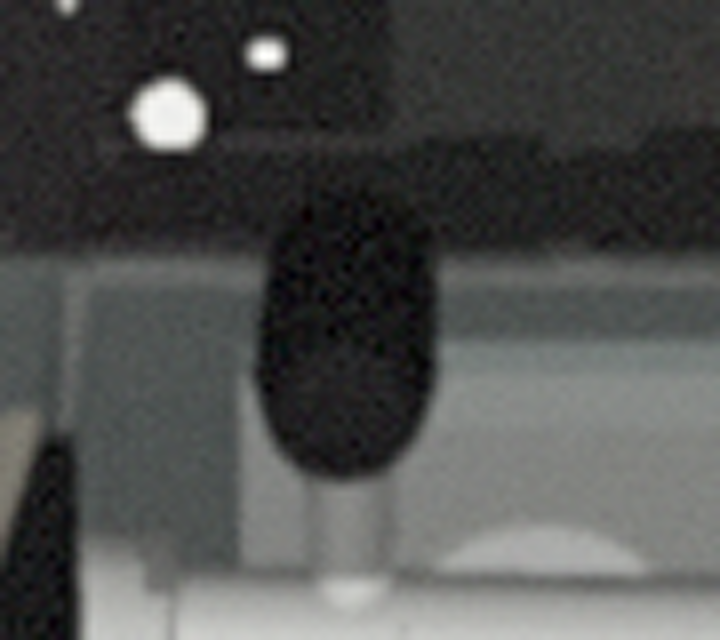

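Run:
```python
from plan import *
plan(np.array([.529,.2127,.158]),rot(1.555,0.06),4,45)
```

```text
[45, -1.6, 1.0, 16.7, 0.0, -0.001, 0.004]
[45, -1.6, 1.0, 16.7, 0.0, -0.001, 0.004]
[45, -1.6, 1.0, 16.7, 0.0, -0.001, 0.004]
[45, -1.6, 1.0, 16.7, 0.0, -0.001, 0.004]
```

Request:
move_arm([
  [45, -1.5, 1, 17, 0, 0, 0.004],
  [45, -1.5, 1, 17, 0, 0, 0.004],
  [45, -1.5, 1, 16.5, 0, 0, 0.004],
  [45, -1.5, 1, 16.5, 0, 0, 0.004],
  [45, 0, 0, 0, 0, 0, 0],
])

```text
time: 4.12
tool_pos: [0.5262, 0.2197, 0.1607]
tool_rot: [3.135, -0.067, 1.561]
contact_force: [-0.1, -0.1, 0.1]
opening: 0.0447
```

Run:
```python
from plan import *
cs={n:robot.read_camera(n) for n in ['scene','wrist']}
pickle.dump(cs,open('c3.pkl','wb'))
p,r,o=cur(); c=cs['scene']
print(p,o['tool_rot'],proj(c,[p,r.apply([0,0,-.0188])+p]),o['contact_force'])
save(cs['wrist']['img'],'wrist3.png',(180,170,150,140),5)
save(c['img'],'scene3.png',(190,140,70,70),9)
```

```text
[0.52732432 0.21971584 0.16211205] [ 3.13227672 -0.06804616  1.56068627] [[221.4517903  190.8843601 ]
 [221.74499325 184.79492939]] [-0.95236588  0.26976584  0.21669278]
```

View pics/wrist3.png

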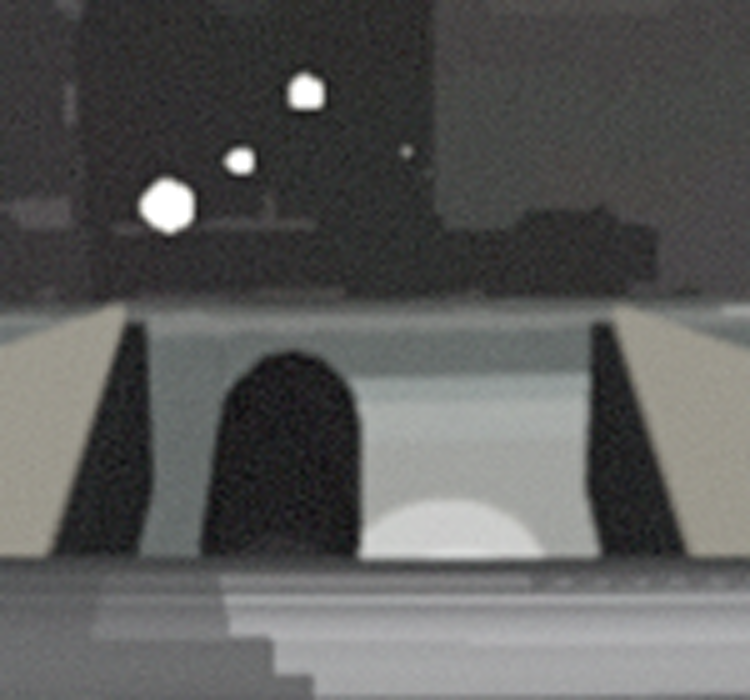

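View pics/scene3.png

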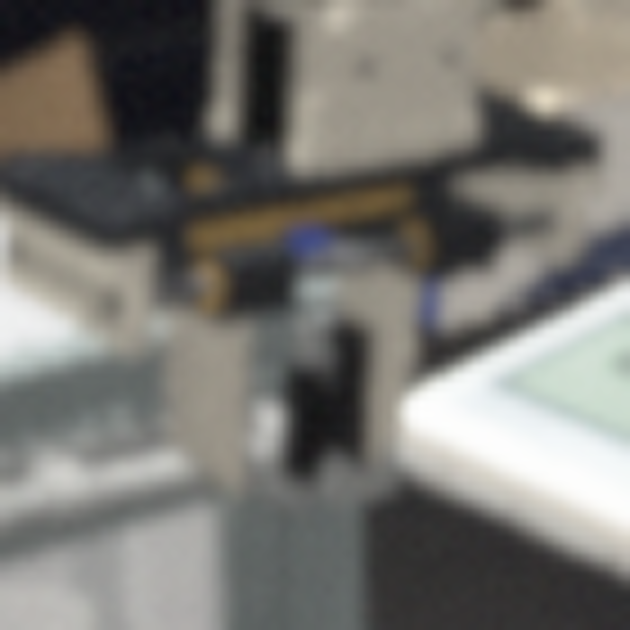

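Request:
move_arm([
  [45, -4, 1, 1.5, 0, 0, 0],
  [45, -4, 1, 1.5, 0, 0, 0],
  [45, 0, 0, 0, 0, 0, 0],
])

```text
time: 4.6
tool_pos: [0.53, 0.2119, 0.1605]
tool_rot: [3.129, -0.069, 1.561]
contact_force: [0.3, 0.0, 0.6]
opening: 0.0454
```

Run:
```python
from plan import *
p,r,o=cur(); print(p,o['tool_rot'],o['contact_force'])
c=robot.read_camera('wrist'); save(c['img'],'wrist4.png',(180,170,150,140),5)
```

```text
[0.53001139 0.21193418 0.16054526] [ 3.1287693  -0.06878721  1.56146584] [0.33449778 0.02174428 0.58907255]
```

View pics/wrist4.png

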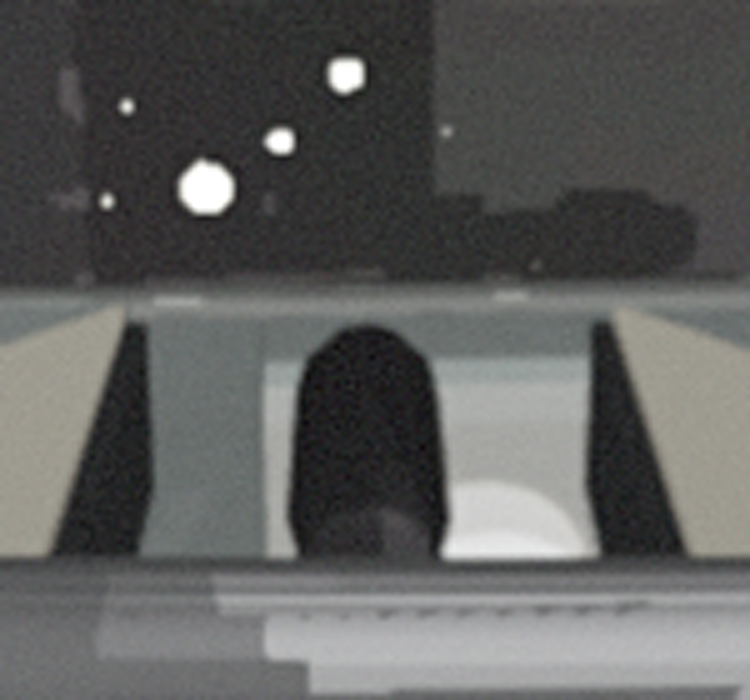

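Request:
move_arm([
  [30, 0, 0, 3, 0, 0, 0],
  [18, 0, 0, 0, 0, 0, 0],
  [8, 0, 0, 0, 0, 0, 0],
  [8, 0, 0, 0, 0, 0, 0],
  [8, 0, 0, 0, 0, 0, 0],
  [8, 0, 0, 0, 0, 0, 0],
], newtons=35)

```text
time: 5.4
tool_pos: [0.5301, 0.2122, 0.1573]
tool_rot: [3.129, -0.069, 1.562]
contact_force: [0.5, -0.4, 0.9]
opening: 0.0143
```

Run:
```python
from plan import *
p,r,o=cur(); print(p,o['tool_rot'],o['contact_force'],o['torque'],o['opening'])
```

```text
[0.53011132 0.21220295 0.15732639] [ 3.12882411 -0.06854967  1.56150972] [ 0.46750126 -0.39080089  0.87169975] [-0.23188634 -0.0294779  -0.02332089] 0.014326352837872777
```

```bash
cat > mech.py <<'E'
from plan import *
psi=-0.016
P0=np.array([.5301,.2122,.1573]); R0=R.from_euler('xyz',[3.1288,-.0686,1.5615])
B=R.from_euler('z',psi)
K0=P0+R0.apply([0,0,-.0188])   # grasp point; knob centre z given .174
Kc=np.array([K0[0],K0[1],.174])
SCR=Kc+B.apply([.058,.125,0]); SCR[2]=.152
HNG=Kc+B.apply([.058,.185,0])
def pose(a=0,s=0,g=0):
    Q=B*R.from_euler('x',-a)*B.inv()
    p=SCR+Q.apply(P0-SCR); r=Q*R0
    th=0.06-a
    p=p+s*B.apply([0,np.cos(th),np.sin(th)])
    G=R.from_euler('z',-g)
    return HNG+G.apply(p-HNG),G*r
def seq(ws,op=8):
    "ws: list of (a,s,g,n)"; st=None
    p,r,o=cur(); st=(p,r)
    for a,s,g,n in ws:
        print((a,s,g)); st=plan(*pose(a,s,g),n,op,start=st)
E
python3 - <<'E'
from mech import *
print(HNG,SCR,pose(.08,0,0)[0],pose(.08,.032,0)[0],pose(.08,.032,.37)[0])
seq([(.085,0.002,0,4)])
E
```

```text
[0.59079999 0.39496209 0.174     ] [0.58984003 0.33496977 0.152     ] [0.53011311 0.2130191  0.16716928] [0.53062498 0.24500861 0.16652933] [0.48047169 0.27691657 0.16652933]
(0.085, 0.002, 0)
[8, 0.9, 0.0, -2.5, 0.0, -0.021, -0.0]
[8, 0.8, 0.0, -2.6, 0.0, -0.021, -0.0]
[8, 0.8, 0.0, -2.6, 0.0, -0.021, -0.0]
[8, 0.7, 0.0, -2.6, 0.0, -0.021, -0.0]
```

Request:
move_arm([
  [8, 0.6, 0, -2.7, 0, -0.021, 0],
  [8, 0.6, 0, -2.7, 0, -0.021, 0],
  [8, 0.6, 0, -2.7, 0, -0.021, 0],
  [8, 0.6, 0, -2.7, 0, -0.021, 0],
  [8, 0, 0, 0, 0, 0, 0],
])

```text
time: 6.02
tool_pos: [0.5298, 0.2141, 0.1682]
tool_rot: [3.13, 0.023, 1.561]
contact_force: [1.5, -0.5, -3.4]
opening: 0.0148
```

Run:
```python
from mech import *
p,r,o=cur(); print(p.round(4),o['tool_rot'].round(3),o['contact_force'].round(1),o['torque'].round(2),o['opening'])
print(pose(.08,.002,0)[0])
cs={n:robot.read_camera(n) for n in ['scene','wrist']}
save(cs['wrist']['img'],'wrist5.png',(150,150,200,160),4)
save(cs['scene']['img'],'scene5.png',(180,140,80,80),9)
```

```text
[0.5298 0.2141 0.1682] [3.13  0.023 1.561] [ 1.5 -0.5 -3.4] [-0.13 -0.1  -0.01] 0.01481428738564004
[0.5301451  0.21501845 0.16712929]
```

View pics/scene5.png

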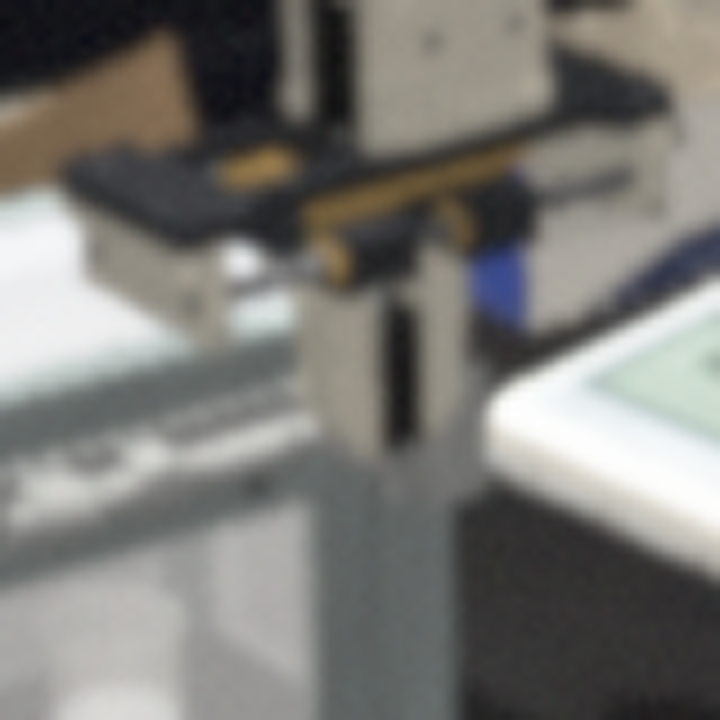

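View pics/wrist5.png

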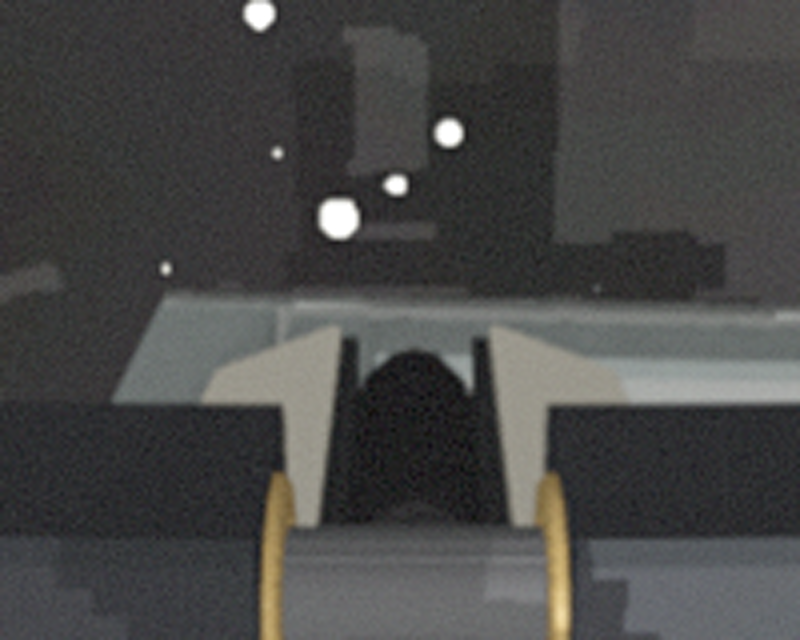

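Run:
```python
from mech import *
seq([(.086,0.032,0,5)])
```

```text
(0.086, 0.032, 0)
[8, 6.2, 0.1, 0.1, -0.0, 0.001, -0.0]
[8, 6.2, 0.1, 0.1, -0.0, 0.001, -0.0]
[8, 6.2, 0.1, 0.1, -0.0, 0.001, -0.0]
[8, 6.2, 0.1, 0.1, -0.0, 0.001, -0.0]
[8, 6.2, 0.1, 0.1, -0.0, 0.001, -0.0]
```

Request:
move_arm([
  [8, 6, 0.1, 0, 0, 0, 0],
  [8, 6, 0.1, 0, 0, 0, 0],
  [8, 6, 0.1, 0, 0, 0, 0],
])

```text
time: 6.5
tool_pos: [0.5303, 0.2323, 0.1675]
tool_rot: [3.13, 0.022, 1.559]
contact_force: [0.4, -1.7, -3.0]
opening: 0.0143
```

Request:
move_arm([
  [8, 6.5, 0.1, 0, 0, 0, 0],
  [8, 6.5, 0.1, 0, 0, 0, 0],
  [8, 0, 0, 0, 0, 0, 0],
])

```text
time: 6.88
tool_pos: [0.5307, 0.2472, 0.167]
tool_rot: [3.13, 0.022, 1.56]
contact_force: [1.3, 1.8, -3.1]
opening: 0.0145
```

Run:
```python
from mech import *
p,r,o=cur(); print(p.round(4),o['tool_rot'].round(3),o['contact_force'].round(1),o['torque'].round(2),o['opening'])
cs={n:robot.read_camera(n) for n in ['scene','wrist']}
save(cs['scene']['img'],'scene6.png',(160,140,100,80),8)
save(cs['wrist']['img'],'wrist6.png',(150,150,200,160),4)
print('from now:'); seq([(.086,.032,.37,12)])
```

```text
[0.5307 0.2472 0.167 ] [3.13  0.022 1.56 ] [ 1.3  1.8 -3.1] [ 0.02 -0.22  0.03] 0.014518517620062016
from now:
(0.086, 0.032, 0.37)
[8, 2.5, -4.2, -0.1, 0.001, -0.0, 0.031]
[8, 2.3, -4.3, -0.1, 0.001, -0.0, 0.031]
[8, 2.2, -4.4, -0.1, 0.001, -0.0, 0.031]
[8, 2.1, -4.4, -0.1, 0.001, -0.0, 0.031]
[8, 1.9, -4.5, -0.1, 0.001, -0.0, 0.031]
[8, 1.8, -4.5, -0.1, 0.001, -0.0, 0.031]
[8, 1.7, -4.6, -0.1, 0.001, -0.0, 0.031]
[8, 1.5, -4.6, -0.1, 0.001, -0.0, 0.031]
[8, 1.4, -4.7, -0.1, 0.001, -0.0, 0.031]
[8, 1.2, -4.7, -0.1, 0.001, -0.0, 0.031]
[8, 1.1, -4.8, -0.1, 0.001, -0.0, 0.031]
[8, 0.9, -4.8, -0.1, 0.001, -0.0, 0.031]
```

View pics/scene6.png

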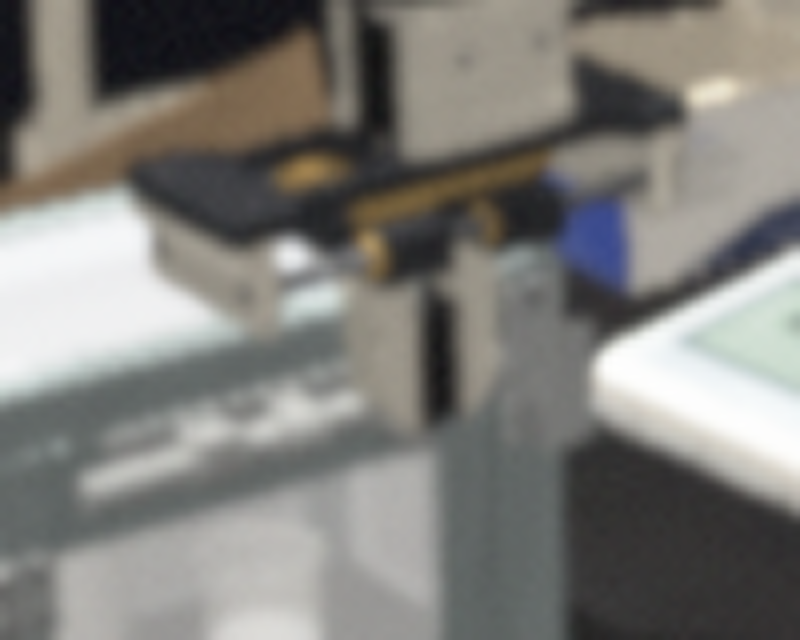

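Request:
move_arm([
  [8, 2.3, -4.2, 0, 0.001, 0, 0.031],
  [8, 2.3, -4.4, 0, 0.001, 0, 0.031],
  [8, 2.2, -4.4, 0, 0.001, 0, 0.031],
  [8, 2.1, -4.5, 0, 0.001, 0, 0.031],
])

```text
time: 7.48
tool_pos: [0.5128, 0.2558, 0.167]
tool_rot: [3.132, 0.022, 1.426]
contact_force: [0.8, 0.3, -2.5]
opening: 0.0145
```

Run:
```python
from mech import *
p,r,o=cur(); print(p.round(4),o['tool_rot'].round(3),o['contact_force'].round(1),o['torque'].round(2),o['opening'])
q=least_squares(lambda v:(pose(.09,v[0],v[1])[0]-p)[:2],[.03,.1]).x; print('s,g',q)
seq([(.086,.033,.37,8)])
```

```text
[0.5128 0.2558 0.167 ] [3.132 0.022 1.426] [ 0.8  0.3 -2.5] [-0.11 -0.27  0.04] 0.014493277000554795
s,g [0.03405355 0.1246081 ]
(0.086, 0.033, 0.37)
[8, 2.2, -4.3, -0.1, 0.0, 0.0, 0.029]
[8, 2.0, -4.4, -0.1, 0.0, 0.0, 0.029]
[8, 1.9, -4.5, -0.1, 0.0, 0.0, 0.029]
[8, 1.8, -4.5, -0.1, 0.0, 0.0, 0.029]
[8, 1.6, -4.6, -0.1, 0.0, 0.0, 0.029]
[8, 1.5, -4.6, -0.1, 0.0, 0.0, 0.029]
[8, 1.4, -4.7, -0.1, 0.0, 0.0, 0.029]
[8, 1.2, -4.7, -0.1, 0.0, 0.0, 0.029]
```

Run:
```python
from mech import *
c=robot.read_camera('scene')
save(c['img'],'scene7.png',(120,140,140,110),5)
```

```text
(no output)
```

View pics/scene7.png

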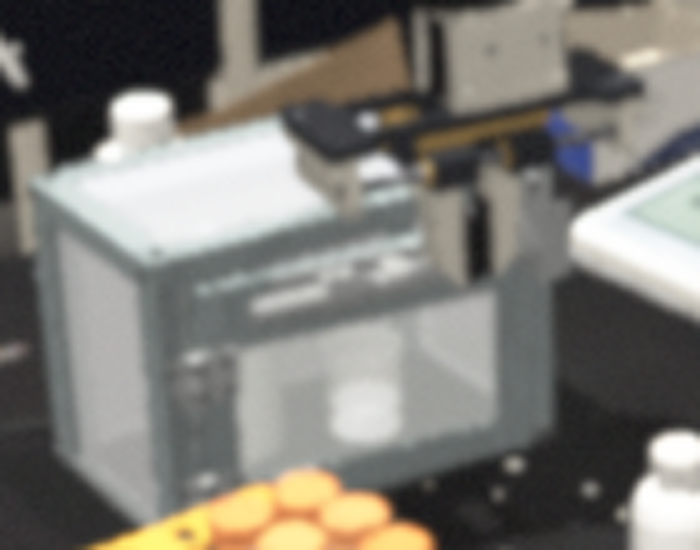

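Request:
move_arm([
  [8, 2.1, -4.4, 0, 0, 0, 0.029],
  [8, 2, -4.4, 0, 0, 0, 0.029],
  [8, 1.9, -4.5, 0, 0, 0, 0.029],
  [8, 1.8, -4.5, 0, 0, 0, 0.029],
  [8, 1.6, -4.6, 0, 0, 0, 0.029],
  [8, 1.5, -4.6, 0, 0, 0, 0.029],
])

```text
time: 8.28
tool_pos: [0.4885, 0.272, 0.1669]
tool_rot: [3.126, 0.019, 1.241]
contact_force: [3.8, -0.3, -3.9]
opening: 0.0142
```

Run:
```python
from mech import *
p,r,o=cur(); print(p.round(4),o['tool_rot'].round(3),o['contact_force'].round(1),o['torque'].round(2),o['opening'])
q=least_squares(lambda v:(pose(.09,v[0],v[1])[0]-p)[:2],[.03,.1]).x; print('s,g',q)
seq([(.086,.033,.37,2)])
```

```text
[0.4885 0.272  0.1669] [3.126 0.019 1.241] [ 3.8 -0.3 -3.9] [-0.05 -0.33  0.03] 0.01419566354788282
s,g [0.03360151 0.30843751]
(0.086, 0.033, 0.37)
[8, 1.6, -4.6, -0.2, 0.002, 0.0, 0.025]
[8, 1.4, -4.6, -0.2, 0.002, 0.0, 0.025]
```

Request:
move_arm([
  [8, 1.5, -4.8, 0, 0.001, 0, 0.028],
  [8, 1.4, -4.8, 0, 0.001, 0, 0.028],
  [8, 0, 0, 0, 0, 0, 0],
  [8, 0, 0, 0, 0, 0, 0],
])

```text
time: 8.78
tool_pos: [0.4806, 0.278, 0.1668]
tool_rot: [3.125, 0.018, 1.181]
contact_force: [3.9, 0.6, -4.2]
opening: 0.0143
```

Run:
```python
from mech import *
p,r,o=cur(); print(p.round(4),o['tool_rot'].round(3),o['contact_force'].round(1),o['torque'].round(2),o['opening'])
q=least_squares(lambda v:(pose(.09,v[0],v[1])[0]-p)[:2],[.03,.1]).x; print('s,g',q)
c=robot.read_camera('scene'); c2=robot.read_camera('top'); c3=robot.read_camera('wrist')
pickle.dump({'scene':c,'top':c2,'wrist':c3},open('c8.pkl','wb'))
save(c['img'],'scene8.png',(110,140,140,115),5)
save(c2['img'],'top8.png',(145,105,110,105),7)
save(c3['img'],'wrist8.png',None,1.5)
b=np.load('p1.npy')
for g in (.33,.37,.41):
    for z in (.02,.18):
        q=np.array([-.083,.113])+.214*np.array([-np.sin(g),-np.cos(g)])
        P=bw(b,[q[0],q[1],z])[0]; print(g,z,proj(c,P).round(1),((proj(c,P)[0]-[110,140])*5).round(), ((proj(c2,P)[0]-[145,105])*7).round(),(proj(c3,P)[0]*1.5).round())
```

```text
[0.4806 0.278  0.1668] [3.125 0.018 1.181] [ 3.9  0.6 -4.2] [-0.11 -0.38  0.01] 0.014310019097283678
s,g [0.03273943 0.37211566]
0.33 0.02 [[233.3 233.2]] [616. 466.] [509. 758.] [277. 351.]
0.33 0.18 [[232.9 184.4]] [615. 222.] [487. 526.] [191. 534.]
0.37 0.02 [[234.1 234.5]] [621. 473.] [500. 771.] [276. 339.]
0.37 0.18 [[233.8 185.5]] [619. 228.] [477. 540.] [187. 516.]
0.41 0.02 [[234.8 235.9]] [624. 479.] [489. 784.] [276. 327.]
0.41 0.18 [[234.6 186.7]] [623. 233.] [466. 553.] [184. 497.]
```

View pics/scene8.png

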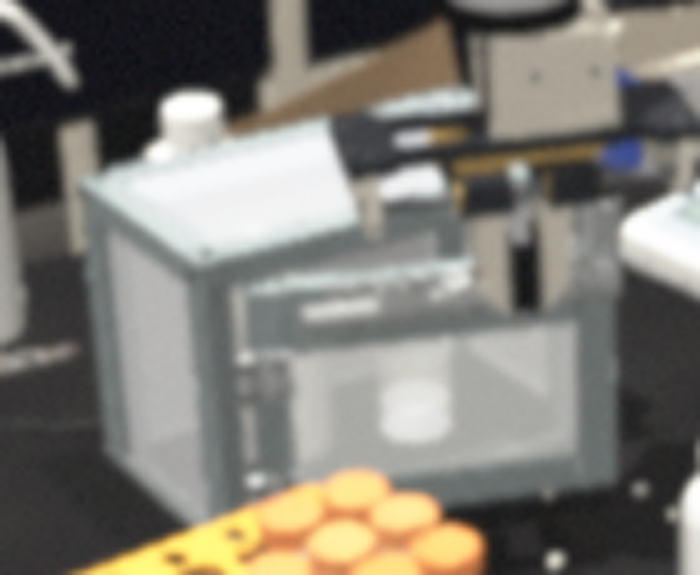

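View pics/wrist8.png

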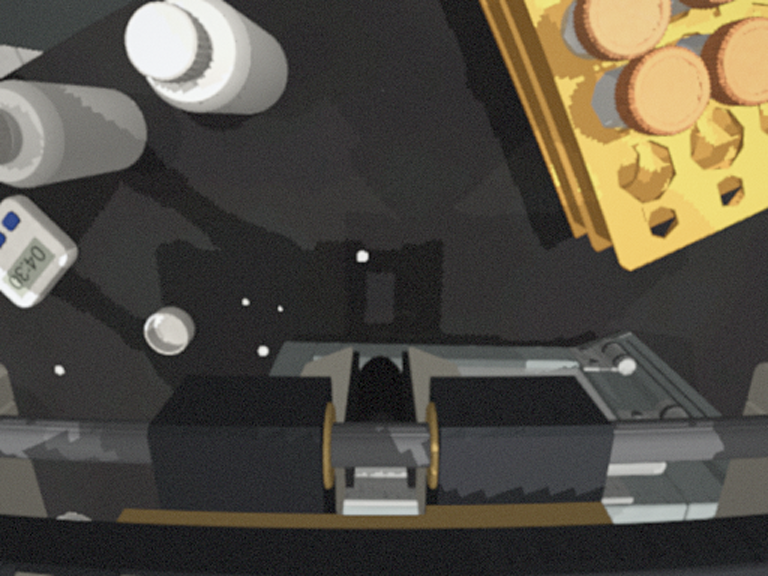

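View pics/top8.png

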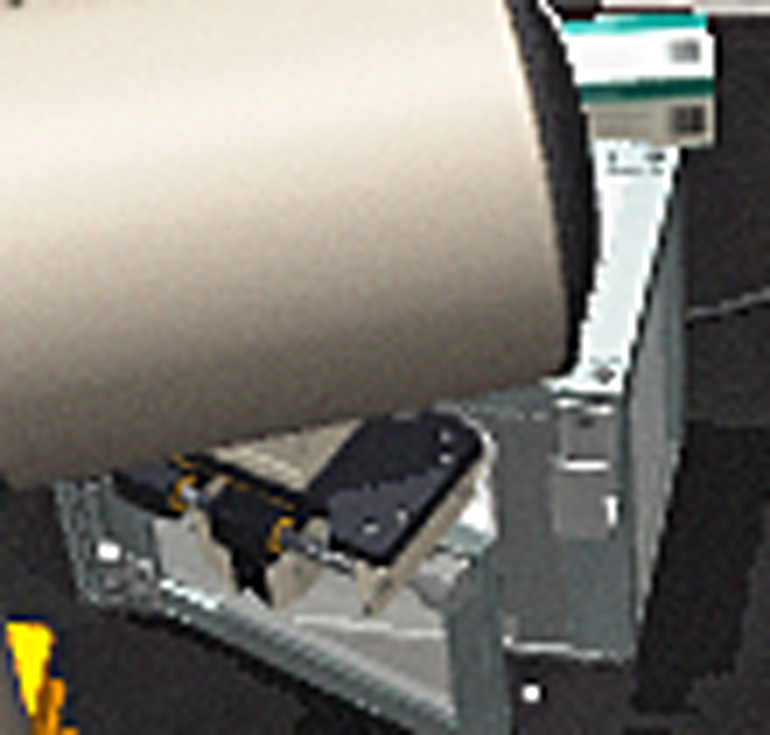

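Run:
```python
from mech import *
cs=pickle.load(open('c8.pkl','rb')); b=np.load('p1.npy'); c=cs['top']
im=cs['top']['img'].copy(); big=cv2.resize(im[120:225,150:250],None,fx=7,fy=7,interpolation=cv2.INTER_CUBIC)
def edge(b,g,z,t):
    d=np.array([-np.sin(g),-np.cos(g)]); n=np.array([-np.cos(g),np.sin(g)])
    q=np.array([-.083,.113])+.214*d+t*n; return bw(b,[q[0],q[1],z])[0]
b2=b+[.005,.003,0]
for bb,nm in((b,'p1'),(b2,'p1+')):
  for g,col in((0,(255,0,0)),(.30,(0,255,0)),(.37,(255,0,255)),(.44,(255,255,0))):
    for t in (0.005,-0.005):
        a=(proj(c,[edge(bb,g,.012,t),edge(bb,g,.18,t)])-[150,120])*7
        if nm=='p1+': cv2.line(big,*[tuple(int(v) for v in x) for x in a],col,1)
        print(nm,g,t,a.round().tolist())
cv2.imwrite('pics/top8m.png',big[:,:,::-1])
```

```text
p1 0 0.005 [[524.0, 558.0], [507.0, 312.0]]
p1 0 -0.005 [[528.0, 541.0], [511.0, 296.0]]
p1 0.3 0.005 [[477.0, 661.0], [454.0, 419.0]]
p1 0.3 -0.005 [[487.0, 645.0], [465.0, 403.0]]
p1 0.37 0.005 [[460.0, 684.0], [436.0, 443.0]]
p1 0.37 -0.005 [[472.0, 669.0], [448.0, 427.0]]
p1 0.44 0.005 [[441.0, 707.0], [414.0, 466.0]]
p1 0.44 -0.005 [[454.0, 692.0], [429.0, 450.0]]
p1+ 0 0.005 [[520.0, 549.0], [502.0, 303.0]]
p1+ 0 -0.005 [[523.0, 532.0], [506.0, 287.0]]
p1+ 0.3 0.005 [[472.0, 652.0], [449.0, 409.0]]
p1+ 0.3 -0.005 [[482.0, 636.0], [460.0, 393.0]]
p1+ 0.37 0.005 [[455.0, 675.0], [431.0, 433.0]]
p1+ 0.37 -0.005 [[467.0, 660.0], [443.0, 417.0]]
p1+ 0.44 0.005 [[436.0, 697.0], [409.0, 456.0]]
p1+ 0.44 -0.005 [[449.0, 683.0], [424.0, 441.0]]
```

View pics/top8m.png

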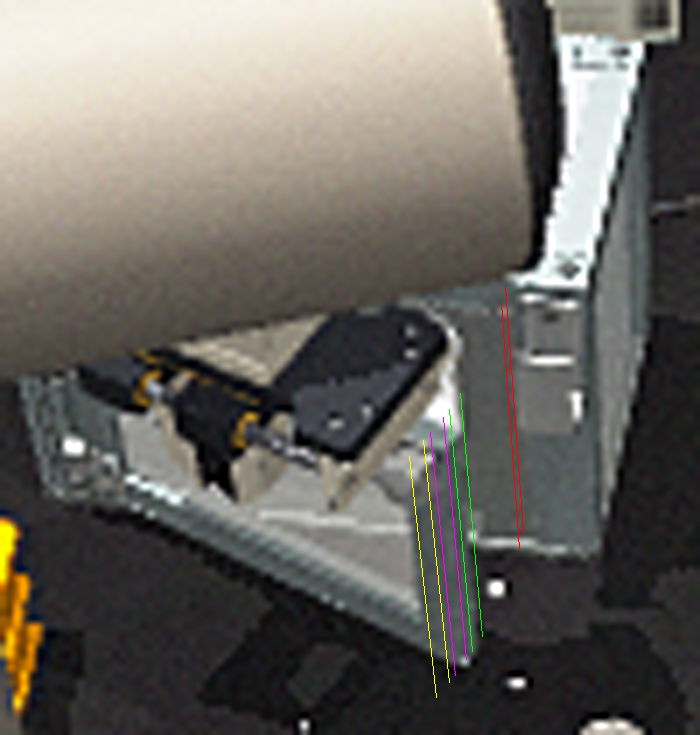

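Request:
move_arm([
  [8, 0.3, -1.3, 0, 0, 0, 0.008],
  [8, 0, 0, 0, 0, 0, 0],
  [8, 0, 0, 0, 0, 0, 0],
  [8, 0, 0, 0, 0, 0, 0],
  [8, 0, 0, 0, 0, 0, 0],
])

```text
time: 9.55
tool_pos: [0.4796, 0.2787, 0.1668]
tool_rot: [3.125, 0.017, 1.172]
contact_force: [3.6, -1.0, -4.3]
opening: 0.0142
```

Run:
```python
from mech import *
p,r,o=cur(); print(p.round(4),o['tool_rot'].round(3),o['contact_force'].round(1),o['opening'],abs(o['qvel']).max(),o['time'])
q=least_squares(lambda v:(pose(.09,v[0],v[1])[0]-p)[:2],[.03,.1]).x; print('s,g',q)
w=robot.read_camera('wrist'); s=robot.read_camera('scene'); t=robot.read_camera('top')
save(w['img'],'wrist9.png',(130,180,250,160),3)
save(s['img'],'scene9.png',None,1.5); save(t['img'],'top9.png',None,1.5)
```

```text
[0.4796 0.2787 0.1668] [3.125 0.017 1.172] [ 3.6 -1.  -4.3] 0.01417898820457587 0.002706715538461463 9.55
s,g [0.03259341 0.37966205]
```

View pics/wrist9.png

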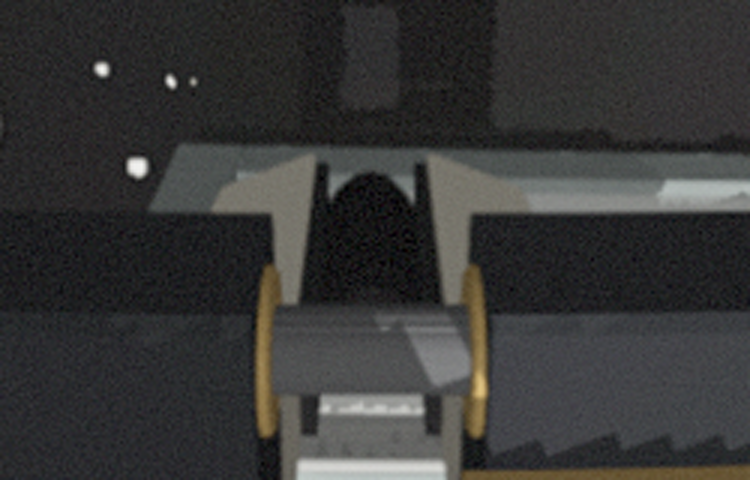

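View pics/top9.png

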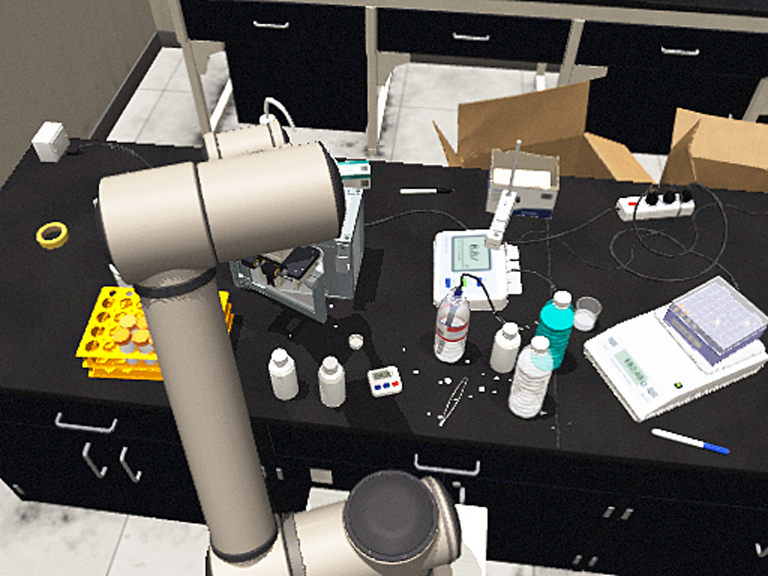

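View pics/scene9.png

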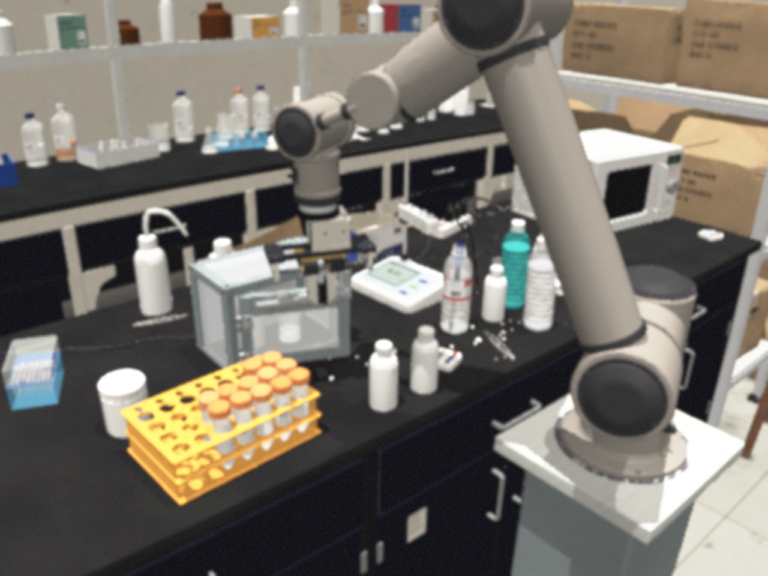

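All bottles and the timer stand where they were. The knob is between the pads, and the gate is still and open.

```bash
python3 -c "
from cell import robot
print(robot.hand_in())"
```

```text
the job is handed in; nothing more can be done
None
```

I unbolted the gate and handed the job in at about 10 s of robot time. The arm was still gripping the knob and holding the gate open at about 8 cm.

**What I did:** I took the knob from above with the jaws along the rod. I lifted it about 11 mm over the lip, pulled the bolt back about 33 mm while it was lifted, and swung the gate open along its arc.

**Last checks:**
- **Gate gap:** The tool position gives a gate angle of 0.37 to 0.38 rad (chord and model), which is 8.0 to 8.1 cm at the free edge. The top camera, read before a last nudge of about 0.008 rad, suggested slightly less, 0.35 to 0.37 rad. I did not repeat that camera reading after the nudge.
- **Grip and forces:** The jaws read 14.2 mm on the 15 mm grip, and the wrist camera shows the knob still between the pads. The arm was at rest, and the readings I took showed at most about 6 N at the tool.
- **Other things:** The bottles on the bench and the timer look unmoved in the scene and top pictures. The beaker shows upright through the gate. The stock bottle inside the box was mostly hidden, so I did not check it separately; nothing of the arm entered the box.

**Disagreement:** The position from the box fit put the knob about 6 mm short of where the cameras triangulated it. I settled this with close wrist pictures before closing the jaws.

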